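# Pack the microscope objectives for transport

## Robot

A 6-joint arm with a two-finger parallel gripper is mounted at the origin on the work surface. World frame = base frame: x ahead of the robot, y to its left, z up, the work surface at z = 0. Lengths are in m, angles in rad, forces in N, time in s.
With the tool pointing down it reaches from about 0.3 to 0.775 m from the base axis. Payload 14.6 kg.
Tool frame: the origin (TCP) lies at the very end of the fingers, on their centre line; the grasp point (between the pads) lies 19 mm behind it; z points along the fingers, y is the line along which they close (so a half turn about z gives the same grasp; the last joint's range is limited). The gripper opens to 94 mm and grips with 3 to 60 N. Pads are 16 mm wide; open, the fingers measure 119 mm over their backs; the gripper's body (75 mm by 177 mm) begins 78 mm behind the grasp point.
Start: joints at [1.082, 0.3, 1.521, -0, 1.321, -0.067], TCP at [0.225, 0.502, 0.205] pointing down, gripper open.
Joint ranges: [-3.03, 3.03], [-0.79, 2.21], [0.23, 2.52], [-1.04, 4.18], [0, 3.07], [-2.55, 2.55]. Speed limits (rad/s): [2.22, 2.22, 2.57, 3.14, 3.14, 3.14].

## Interface

Orientations are given as [roll, pitch, yaw] about the fixed x, y, z axes, in that order (R = Rz(yaw) Ry(pitch) Rx(roll)).
In Python, from station import status, vision, order, silhouettes gives the robot as it stands. The module is installed in compiled form; this text tells all that it offers.
- The arm moves only by the shell command python3 -m pendant 'ROWS' [FORCE]. ROWS is JSON, one flat list of numbers, 7 for each row, row after row: the shift along the tool's x, y, z in units of 500 mm (1.0 is 500 mm), then the turn, a rotation vector about the tool's x, y, z in units of 90 degrees (1.0 is 90 degrees), then the opening, from -1 (shut) to 1 (fully open). A call has 1 to 12 rows; each row is the pose to reach, as a shift and turn from the pose commanded when the call began, along the tool's axes at that moment; what a row does not reach only later rows make up. A row lasts 1/10 s, in which the tool goes at most 50 mm and 8.59 degrees, less where a joint would pass 70% of its speed; a pose out of reach is approached as far as the arm can. A call with a number of a shift or a turn outside -1 to 1 is refused whole. A call with a gripper value outside its range is refused whole. The fingers move at their own pace and stop on an object; FORCE is the grip in N (left out, the last holds). Time passes only in rows, so rows that repeat a pose let the fingers close. It gives the time, the measured TCP pose, the force, the opening and the grip force at its end, in the units of the state.
- status.get_obs(): the state, without advancing time (a new reading comes with each control period).
- vision.camera(name): name is "scene" or "top" or "wrist"; returns a dict with "pixels" (384x512x3 uint8, red, green, blue), "K" (3x3 intrinsics, pixels), "k1" (the pictures are not rectified: a ray, as slopes to the right and down, at radius r is drawn at 1 + k1 r^2 times it, then the intrinsics apply), "R" (3x3) and "t" (3): a world point X has camera coordinates R X + t. Camera axes: x right, y down, z forward; pixel columns grow to the right and rows downward; lengths in m; the calibration is good to about 2 mm. A picture is of the moment at which its call begins. There is no depth.
- order.hand_in(): hands the job in; it is judged then, once.
Trained networks look in a picture, given as the dict that the camera call returned (one of the last four; its "shot" number tells which), for a name from the list of things; names that differ only in an ending like _2 or _b are one class to them, and where a whole thing is asked for, a point or a joint stands for the part that bears it (a point fixed in the world has none). Each returns a list of dicts, best first, with "score" (0 to 1); they miss things now and then, are a little off and sometimes report something else, mostly with a low value. They report only what shows in the picture. A call takes as long as a camera call. They do not tell look-alikes from the thing itself.
- silhouettes(target, picture): "region" (384x512 bool, what is visible of it) and "extent" ([left, top, right, bottom] in pixels, round what is visible of it).
The state is a dict: "time_s": time; "qpos": joint angles; "joint_vel": joint speeds; "tau": joint torques, N m; "ee_pos": TCP position; "eef_rot": TCP orientation; "force": force on the tool from outside, world axes, zero at the start; "moment": the same for the moment, N m; "grip_width": finger opening in m; "grip_force": force on a finger pad.
Only numpy, scipy, OpenCV 4.12 (cv2) and the standard library are available. Lean on these libraries where they do the work, as an engineer would, in place of code of your own. Each camera call takes 0.05 s, during which the arm holds its last target. There are 200 camera calls.

## Task

Move the three microscope objectives from the bench rack into the grey tray's small pockets in reverse order: the one nearest the rack's post into the pocket beside the tray's long bay, the middle one into the middle pocket, the last into the far-end pocket; keep them upright and set them down softly. Only then lay the foam block flat in the long bay to close the gap. Leave the small amber bottle standing where it is.

Things in the scene. Friction and masses are not known exactly. Their poses are not given: they have to be found in the camera images.
- objective_short: Loose steel microscope objective, fat and stubby: barrel 36 mm diameter up to 47 mm, bevel to a flat top 28 mm wide, 52 mm tall in all, one black ring near the foot; about 0.15 kg. Stands upright, lens up, on one of the rack's three seats (any of them). Origin: centre of its flat underside; z up along its axis; it is round, so its yaw means nothing.
- objective_middle: Loose steel microscope objective, middling: barrel 32 mm diameter up to 50 mm, then a cone to an 18 mm top, 64 mm tall in all, two black rings near the foot; about 0.15 kg. Stands upright, lens up, on one of the rack's three seats (any of them). Origin: centre of its flat underside; z up along its axis; it is round, so its yaw means nothing.
- objective_long: Loose steel microscope objective, slim and long: barrel 28 mm diameter up to 53 mm, then a taper to a 10 mm tip, 78 mm tall in all, three black rings near the foot; about 0.15 kg. Stands upright, lens up, on one of the rack's three seats (any of them). Origin: centre of its flat underside; z up along its axis; it is round, so its yaw means nothing.
- rack: Fixed aluminium bar, 66 (x) by 245 (y) by 12 mm, left or right of centre, turned up to 20 deg. Three black round seats in a row at y = -70, 0, +70 mm. A steel post with a black head (20 mm wide, top 42 mm above the bench) at its +y end, y = +125 mm; the other end (y = -105 mm) is plain. Origin: on the underside, below the middle seat; x across the row, y along it.
- seat_short: Flat round rubber seat (54 mm diameter, 3 mm thick, fixed on the rack, top 15 mm above the bench) on which the short objective stands at the start. All three seats look alike; this one is known by what stands on it, and stays put. Origin: centre of its underside, 12 mm above the bench.
- seat_middle: Flat round rubber seat (54 mm diameter, 3 mm thick, fixed on the rack, top 15 mm above the bench) on which the middle objective stands at the start. All three seats look alike; this one is known by what stands on it, and stays put. Origin: centre of its underside, 12 mm above the bench.
- seat_long: Flat round rubber seat (54 mm diameter, 3 mm thick, fixed on the rack, top 15 mm above the bench) on which the long objective stands at the start. All three seats look alike; this one is known by what stands on it, and stays put. Origin: centre of its underside, 12 mm above the bench.
- tray: Fixed grey tray, 64 (x) by 278 mm (y), on the other side from the rack, turned up to 20 deg. Walls 4 mm thick, tops 22 mm and floor 6 mm above the bench. Along y, all 56 mm wide in x and centred on x = 0: a long bay, 84 mm inside, centre y = -93 mm; three pockets, 58 mm inside, centres y = -18 (beside the bay), +44, +106 mm (far end). Origin: centre of the underside. Empty at first.
- foam: Loose off-white rigid foam block, 72 mm (its x) by 44 by 44 mm, about 40 g, lying on the bench beyond rack and tray at any yaw. Origin: its centre (22 mm above the bench at the start); x is its long axis. Fits the tray's long bay with 6 mm to spare all round.
- oil_bottle: Bystander: small loose amber bottle with a black cap, 28 mm diameter, 55 mm tall, standing between rack and tray. Origin: centre of its underside. To be left standing where it is.
Mind the look-alikes: they are no part of the job. What is shaped like the objective_long but red, turquoise or yellow is not meant.

How it is judged:
By the outcome, as a careful person would: the job done as asked, in the order asked, and still so for the second after the job is handed in, with the robot touching nothing.
It also fails if it takes over 99 s, if anything falls off the work surface, if the arm or the gripper's body presses on something with over 40 N, if the wrist force passes 120 N, or if a joint passes its speed limit or range.

## Working session

There is one attempt and no reset: what is moved stays moved. The work goes in short steps, Python scripts to look and compute and a shell command to move; the robot and the scene stay as the last step left them, time stands still between calls to the robot, and variables do not carry over. Pictures are saved under pics/ and viewed, at most 14 in all, crops included, and the job is handed in when it is done.

```bash
mkdir -p pics
python3 - <<'E'
from station import status, vision
import cv2,numpy as np
o=status.get_obs();print({k:np.round(v,3).tolist() for k,v in o.items()})
for n in("top","scene"):
    c=vision.camera(n);cv2.imwrite(f"pics/{n}0.png",cv2.resize(c["pixels"][:,:,::-1],(800,600),interpolation=cv2.INTER_CUBIC))
    print(n,c["K"],c["k1"],c["R"],c["t"])
E
```

```text
{'time_s': 0.0, 'qpos': [1.082, 0.3, 1.522, 0.0, 1.321, -0.067], 'joint_vel': [-0.0, -0.001, -0.002, -0.001, -0.002, 0.001], 'tau': [0.001, -53.181, -35.274, 0.071, 0.024, -0.0], 'ee_pos': [0.225, 0.502, 0.205], 'eef_rot': [-3.14, -0.0, 2.72], 'force': [-0.064, -0.404, -0.759], 'moment': [0.039, -0.002, -0.021], 'grip_force': 0.0, 'grip_width': 0.094}
top [[416.29271291   0.         258.96652809]
 [  0.         416.29271291 193.08024449]
 [  0.           0.           1.        ]] 0.03950201422795371 [[-0.02779526 -0.99959515 -0.0060802 ]
 [-0.99277757  0.0283148  -0.11658034]
 [ 0.1167053   0.00279591 -0.99316265]] [0.00586246 0.5512043  0.86588085]
scene [[442.58390128   0.         249.46476588]
 [  0.         442.58390128 196.10283226]
 [  0.           0.           1.        ]] -0.036228204641703024 [[ 0.5677518   0.82313989  0.00993056]
 [ 0.47074423 -0.31474717 -0.82421726]
 [-0.67532049  0.47262559 -0.56618663]] [-0.30943823 -0.23823362  1.38437514]
```

View pics/top0.png

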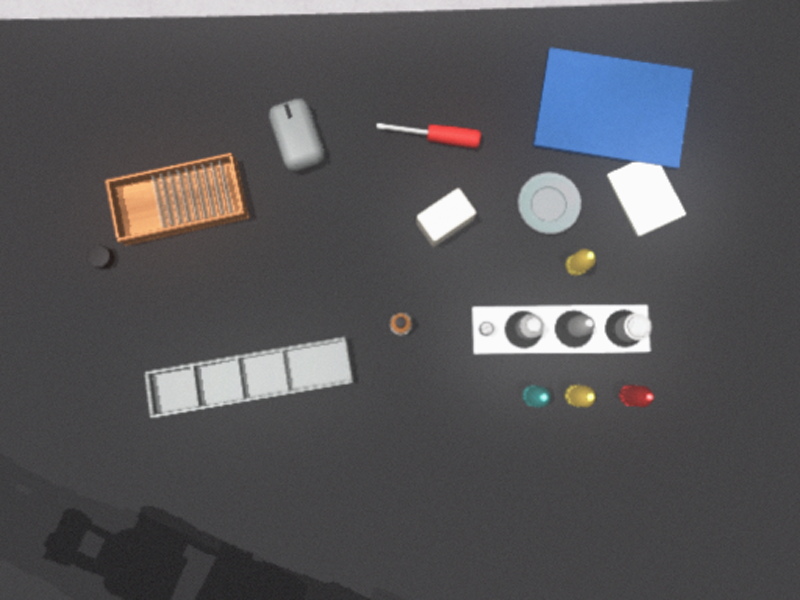

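View pics/scene0.png

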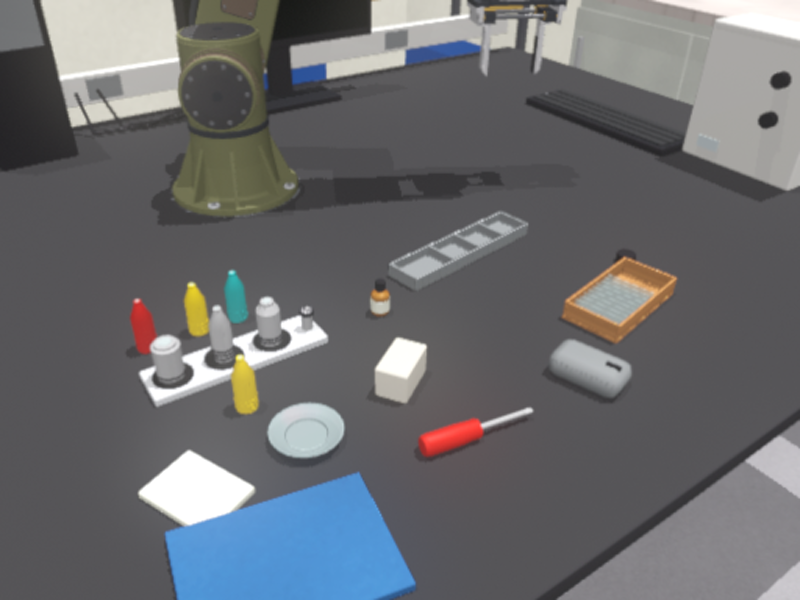

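Top view (800×600): tray at (250,377) with its long bay at the right end (320,365). The rack at (560,330) has its post at the left (487,328). From the post the rack holds middle (527,326), long (580,325) and short (632,327). The foam is at (447,217) and the bottle at (400,323).

Candidates for objective_long are grey (580,325), yellow (580,262), yellow (580,396), turquoise (536,396) and red (637,396). Only the grey one is steel and stands on a rack seat, so it is the one meant.

```bash
cat > h.py <<'E'
import numpy as np,cv2
from scipy.optimize import minimize
def proj(c,P):
    q=np.asarray(P)@c["R"].T+c["t"];s=q[:,:2]/q[:,2:];r2=(s**2).sum(1,keepdims=True)
    s=s*(1+c["k1"]*r2);return s*[c["K"][0,0],c["K"][1,1]]+c["K"][:2,2]
def back(c,uv,z):
    d=(np.array(uv,float)-c["K"][:2,2])/[c["K"][0,0],c["K"][1,1]];s=d.copy()
    for _ in range(8): s=d/(1+c["k1"]*(s@s))
    r=c["R"].T@np.array([*s,1]);o=-c["R"].T@c["t"];return o+r*(z-o[2])/r[2]
def cyl(prof):
    a=np.linspace(0,2*np.pi,40);return np.vstack([np.c_[r*np.cos(a),r*np.sin(a),0*a+z] for r,z in prof])
def box(x,y,z0,z1): return np.array([[i*x/2,j*y/2,z] for i in(-1,1) for j in(-1,1) for z in(z0,z1)])
M={"objective_short":cyl([(.018,0),(.018,.047),(.014,.052)]),"objective_middle":cyl([(.016,0),(.016,.05),(.009,.064)]),
"objective_long":cyl([(.014,0),(.014,.053),(.005,.078)]),"tray":box(.064,.278,0,.022),"foam":box(.072,.044,0,.044),"oil_bottle":cyl([(.014,0),(.014,.035),(.008,.055)])}
def place(m,p):
    c,s=np.cos(p[2]),np.sin(p[2]);return M[m]@np.array([[c,s,0],[-s,c,0],[0,0,1]])+[p[0],p[1],p[3]]
def mask(c,P):
    h=cv2.convexHull(np.float32(proj(c,P)));im=np.zeros((384*2,512*2),np.uint8)
    cv2.fillConvexPoly(im,np.int32(np.round((h+.5)*2*16)),1,cv2.LINE_AA,4);return im
def fit(m,views,p0,z,yaw=True):
    R=[(c,cv2.resize(r.astype(np.uint8),(1024,768),interpolation=cv2.INTER_NEAREST)) for c,r in views]
    def f(v):
        t=0
        for c,r in R:
            k=mask(c,place(m,[v[0]/1e3,v[1]/1e3,v[2]/50 if yaw else 0,z]));t+=1-(k&r).sum()/max(1,(k|r).sum())
        return t/len(R)
    v=np.array([p0[0]*1e3,p0[1]*1e3,p0[2]*50])
    for d in(12,4):
        sim=np.vstack([v,v+[d,0,0],v+[0,d,0],v+[0,0,d]]);o=minimize(f,v,method="Nelder-Mead",options=dict(initial_simplex=sim,xatol=.05,fatol=1e-4));v=o.x
    return np.round([v[0]/1e3,v[1]/1e3,v[2]/50],4),round(o.fun,3)
E
python3 - <<'E'
from h import *
from station import vision,silhouettes
T=vision.camera("top");S=vision.camera("scene")
g={"objective_short":(632,327),"objective_middle":(527,326),"objective_long":(580,325),"tray":(250,377),"foam":(447,217),"oil_bottle":(400,323)}
for n,px in g.items():
    z=.015 if n[:3]=="obj" else 0
    p=back(T,np.array(px)*.64,z+M[n][:,2].max()*.6)
    V=[]
    for c in(T,S):
        u=proj(c,[p])[0]
        L=silhouettes(n,c)
        ds=[(np.hypot(*(np.array([(d["extent"][0]+d["extent"][2])/2,(d["extent"][1]+d["extent"][3])/2])-u)),i) for i,d in enumerate(L)]
        print(n,[(round(L[i]["score"],2),round(a)) for a,i in sorted(ds)])
        if ds and min(ds)[0]<20: V.append((c,L[min(ds)[1]]["region"]))
    y0={"tray":.1,"foam":-.9}.get(n,0)
    for vs in (V,V[:1],V[1:]):
        if vs: print("   ",fit(n,vs,[p[0],p[1],y0],z,n in("tray","foam")))
print(back(T,(487*.64,328*.64),.042))
for q in [(580,262),(580,396),(536,396),(637,396)]:print(q,back(T,np.array(q)*.64,.045))
E
```

```text
objective_short [(0.88, 1)]
objective_short [(0.65, 3)]
    (array([ 0.5056, -0.3133, -0.1123]), np.float64(0.186))
    (array([ 0.5061, -0.314 ,  0.0593]), np.float64(0.16))
    (array([ 0.5016, -0.3139,  0.077 ]), np.float64(0.201))
objective_middle []
objective_middle [(0.62, 4)]
    (array([ 0.5089, -0.1755,  0.1568]), np.float64(0.09))
    (array([ 0.5089, -0.1755,  0.1568]), np.float64(0.09))
objective_long [(0.57, 40), (0.64, 47), (0.49, 54), (0.59, 56)]
objective_long [(0.94, 5), (0.67, 19), (0.57, 21), (0.96, 41), (0.62, 48)]
    (array([ 0.5098, -0.2453,  0.1385]), np.float64(0.074))
    (array([ 0.5098, -0.2453,  0.1385]), np.float64(0.074))
tray [(0.56, 1), (0.3, 207)]
tray [(0.97, 2)]
    (array([0.4546, 0.2101, 0.1436]), np.float64(0.038))
    (array([0.4547, 0.21  , 0.1421]), np.float64(0.035))
    (array([0.4535, 0.2101, 0.1509]), np.float64(0.034))
foam [(0.68, 3)]
foam [(0.76, 3), (0.63, 147)]
    (array([ 0.6706, -0.0694, -0.9882]), np.float64(0.068))
    (array([ 0.6713, -0.0694, -1.0057]), np.float64(0.055))
    (array([ 0.6701, -0.0702, -0.9662]), np.float64(0.068))
oil_bottle [(0.7, 2), (0.18, 75)]
oil_bottle [(0.64, 4)]
    (array([ 0.5216, -0.0018,  0.0521]), np.float64(0.116))
    (array([ 0.5215, -0.0017,  0.1283]), np.float64(0.102))
    (array([ 0.5222, -0.0033,  0.0653]), np.float64(0.099))
[ 0.51087538 -0.12043177  0.042     ]
(580, 262) [ 0.59733587 -0.25039787  0.045     ]
(580, 396) [ 0.41662586 -0.23955293  0.045     ]
(536, 396) [ 0.41808239 -0.18127651  0.045     ]
(637, 396) [ 0.41481401 -0.31461297  0.045     ]
```

Run:
```python
import cv2
im=cv2.imread("pics/scene0.png");cv2.imwrite("pics/crop0.png",cv2.resize(im[250:420,110:340],(800,591),interpolation=cv2.INTER_CUBIC))
```

```text
(no output)
```

View pics/crop0.png

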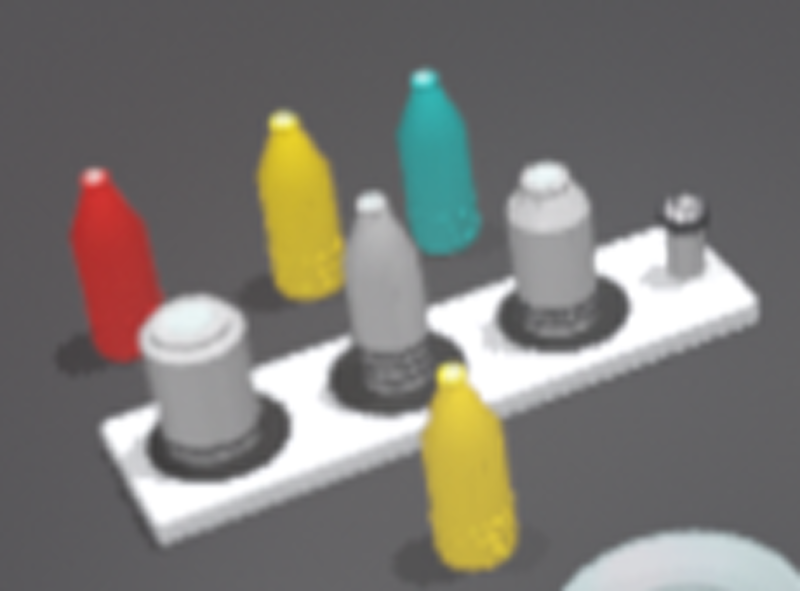

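The crop confirms the order from the post: middle (two rings), long (grey, three rings), short. The four coloured look-alikes stand off the rack and stay there. Next I work out the first moves.

```bash
cat > mv.py <<'E'
import sys,numpy as np
from scipy.spatial.transform import Rotation as Ro
from station import status
# each arg: x,y,z,yaw  -> shift/turn in pendant units from the present pose
o=status.get_obs();p=np.array(o["ee_pos"]);R=Ro.from_euler("xyz",o["eef_rot"])
print("t",round(o["time_s"],2),"p",p.round(4),"rpy",np.round(o["eef_rot"],3),"F",np.round(o["force"],1),"grip",round(o["grip_width"],4),round(o["grip_force"],1),"q",np.round(o["qpos"],2))
for a in sys.argv[1:]:
    x,y,z,w=map(float,a.split(","));s=R.inv().apply(np.array([x,y,z])-p)/.5
    t=(R.inv()*Ro.from_euler("xyz",[np.pi,0,w])).as_rotvec()/(np.pi/2)
    print(a,"->",",".join(f"{v:.4f}" for v in [*s,*t]))
E
python3 mv.py 0.40,0.2,0.22,2.1 0.5095,-0.1755,0.20,1.571
python3 - <<'E'
from h import *
im=cv2.imread("pics/top0.png");g=im.min(2);m=np.zeros_like(g);m[290:370,455:670]=(g[290:370,455:670]>150)
ys,xs=np.nonzero(m);P=np.array([[x,y] for x,y in zip(xs,ys)],np.float32)
from station import vision
T=vision.camera("top")
W=np.float32([back(T,(q+.5)*.64-.5,.012)[:2] for q in P]);print(cv2.minAreaRect(W))
for s in(-.36,-.30,-.24,-.18,-.14):
    k=W[abs(W[:,1]-s)<.004];print(s,k[:,0].min(),k[:,0].max())
E
```

```text
t 0.8 p [0.2252 0.5018 0.2054] rpy [-3.142 -0.     2.72 ] F [ 0.3 -0.8  0.5] grip 0.0937 0.0 q [ 1.08  0.3   1.52  0.    1.32 -0.07]
0.40,0.2,0.22,2.1 -> -0.5661,-0.4075,-0.0291,-0.0000,-0.0000,0.3946
0.5095,-0.1755,0.20,1.571 -> -1.0734,-1.0030,0.0109,-0.0000,0.0000,0.7313
((0.5093324184417725, -0.22676369547843933), (0.24802830815315247, 0.06803704053163528), 88.94053649902344)Traceback (most recent call last):
  File "<stdin>", line 8, in <module>
    return umr_minimum(a, axis, None, out, keepdims, initial, where)
ValueError: zero-size array to reduction operation minimum which has no identity
```

```bash
python3 -m pendant '[-0.5661,-0.4075,-0.03,0,0,0.3946,0.28,-0.5661,-0.4075,-0.03,0,0,0.3946,0.28,-0.5661,-0.4075,-0.03,0,0,0.3946,0.28,-0.5661,-0.4075,-0.03,0,0,0.3946,0.28,-0.5661,-0.4075,-0.03,0,0,0.3946,0.28,-0.5661,-0.4075,-0.03,0,0,0.3946,0.28,-0.5661,-0.4075,-0.03,0,0,0.3946,0.28,-0.5661,-0.4075,-0.03,0,0,0.3946,0.28,-0.5661,-0.4075,-0.03,0,0,0.3946,0.28]' 20; python3 mv.py 0.5103,-0.1743,0.20,1.571
```

```text
time_s: 1.75
ee_pos: [0.4003, 0.1994, 0.2205]
eef_rot: [3.141, -0.0, 2.098]
force: [-0.4, 0.7, -0.5]
grip_width: 0.0602
grip_force: 0.0
t 1.75 p [0.4003 0.1994 0.2205] rpy [ 3.141 -0.     2.098] F [-0.4  0.7 -0.5] grip 0.0602 0.0 q [ 0.38  0.06  1.77  0.    1.31 -0.15]
0.5103,-0.1743,0.20,1.571 -> -0.7567,-0.1855,0.0409,0.0001,-0.0001,0.3352
```

```bash
python3 -m pendant '[-0.7567,-0.1855,0.04,0,0,0.3352,0.28,-0.7567,-0.1855,0.04,0,0,0.3352,0.28,-0.7567,-0.1855,0.04,0,0,0.3352,0.28,-0.7567,-0.1855,0.04,0,0,0.3352,0.28,-0.7567,-0.1855,0.04,0,0,0.3352,0.28,-0.7567,-0.1855,0.04,0,0,0.3352,0.28,-0.7567,-0.1855,0.04,0,0,0.3352,0.28,-0.7567,-0.1855,0.04,0,0,0.3352,0.28,-0.7567,-0.1855,0.04,0,0,0.3352,0.28,-0.7567,-0.1855,0.04,0,0,0.3352,0.28,-0.7567,-0.1855,0.04,0,0,0.3352,0.28]'; python3 mv.py 0.5103,-0.1743,0.037,1.571
python3 - <<'E'
from h import *
from station import vision,silhouettes
c=vision.camera("wrist")
im=c["pixels"][:,:,::-1].copy()
for n,p in {"objective_middle":(.5103,-.1743),"objective_long":(.5090,-.2443),"objective_short":(.5077,-.3143)}.items():
    cv2.polylines(im,[np.int32(cv2.convexHull(np.float32(proj(c,place(n,[*p,0,.015])))))],True,(0,0,255))
    for d in silhouettes(n,c)[:3]:
        e=d["extent"]; print(n,round(d["score"],2),[round(v) for v in e], fit(n,[(c,d["region"])],[*p,0],.015,False) if min(e[:2])>1 and e[2]<510 and e[3]<382 else "")
cv2.imwrite("pics/w1.png",im)
E
```

```text
time_s: 2.85
ee_pos: [0.5111, -0.1716, 0.2005]
eef_rot: [-3.141, -0.0, 1.575]
force: [-0.5, -0.4, 0.1]
grip_width: 0.0603
grip_force: 0.0
t 2.85 p [ 0.5111 -0.1716  0.2005] rpy [-3.141 -0.     1.575] F [-0.5 -0.4  0.1] grip 0.0603 0.0 q [-0.39  0.28  1.56  0.    1.3  -0.4 ]
0.5103,-0.1743,0.037,1.571 -> -0.0054,-0.0015,0.3270,-0.0001,-0.0002,0.0028
objective_middle 0.82 [241, 169, 272, 202] (array([ 0.511 , -0.1755,  0.0167]), np.float64(0.044))
objective_long 0.86 [164, 173, 197, 202] (array([ 0.509 , -0.2443,  0.    ]), np.float64(1.0))
objective_long 0.84 [170, 215, 196, 248] (array([ 0.509 , -0.2443,  0.    ]), np.float64(1.0))
objective_long 0.82 [245, 219, 274, 260] (array([ 0.5104, -0.2433,  0.0239]), np.float64(0.051))
objective_short 0.73 [241, 269, 264, 282] (array([ 0.5067, -0.2799, -0.2271]), np.float64(0.744))
```

View pics/w1.png

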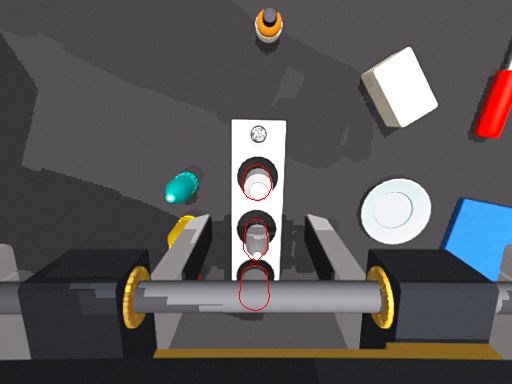

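The wrist view shows the middle objective at (257,184) and the long one at (257,240), each under its predicted outline (red). The fingers are clear of the turquoise (182,187) and yellow (182,230) look-alikes, so I go down.

```bash
python3 mv.py 0.5105,-0.175,0.037,1.571
```

```text
t 3.05 p [ 0.511  -0.1723  0.2008] rpy [3.141 0.    1.575] F [-0.9 -0.2  1. ] grip 0.0599 0.0 q [-0.39  0.28  1.56  0.    1.3  -0.4 ]
0.5105,-0.175,0.037,1.571 -> -0.0053,-0.0012,0.3275,0.0003,0.0001,0.0025
```

```bash
python3 -m pendant '[-0.005,-0.001,0.08,0,0,0.0025,0.28,-0.005,-0.001,0.16,0,0,0.0025,0.28,-0.005,-0.001,0.24,0,0,0.0025,0.28,-0.005,-0.001,0.29,0,0,0.0025,0.28,-0.005,-0.001,0.327,0,0,0.0025,0.28,-0.005,-0.001,0.327,0,0,0.0025,0.28]'; python3 mv.py 0.5105,-0.175,0.037,1.571; python3 -m pendant '[0,0,0,0,0,0,-0.5,0,0,0,0,0,0,-0.5,0,0,0,0,0,0,-0.5,0,0,0,0,0,0,-0.5,0,0,0,0,0,0,-0.5,0,0,0,0,0,0,-0.5]' 20
```

```text
time_s: 3.65
ee_pos: [0.5093, -0.175, 0.035]
eef_rot: [-3.138, -0.001, 1.57]
force: [0.1, -0.2, -0.1]
grip_width: 0.0603
grip_force: 0.0
t 3.65 p [ 0.5093 -0.175   0.035 ] rpy [-3.138e+00 -1.000e-03  1.570e+00] F [ 0.1 -0.2 -0.1] grip 0.0603 0.0 q [-0.4   0.48  1.7   0.    0.96 -0.4 ]
0.5105,-0.175,0.037,1.571 -> -0.0001,0.0024,-0.0041,-0.0022,-0.0010,-0.0006
time_s: 4.25
ee_pos: [0.5109, -0.1761, 0.0377]
eef_rot: [3.14, 0.0, 1.57]
force: [-0.8, 1.4, 6.5]
grip_width: 0.031
grip_force: 20.0
```

```bash
python3 mv.py 0.5105,-0.175,0.17,1.571 0.4571,0.1922,0.17,1.714
```

```text
t 4.25 p [ 0.5109 -0.1761  0.0377] rpy [3.14 0.   1.57] F [-0.8  1.4  6.5] grip 0.031 20.0 q [-0.4   0.48  1.7   0.    0.96 -0.4 ]
0.5105,-0.175,0.17,1.571 -> 0.0020,-0.0004,-0.2646,0.0008,0.0003,-0.0010
0.4571,0.1922,0.17,1.714 -> 0.7363,-0.1082,-0.2650,0.0007,0.0003,-0.0920
```

```bash
python3 -m pendant '[0,0,-0.05,0,0,0,-0.5,0,0,-0.12,0,0,0,-0.5,0,0,-0.2,0,0,0,-0.5,0.04,-0.005,-0.265,0,0,-0.01,-0.5,0.12,-0.015,-0.265,0,0,-0.02,-0.5,0.21,-0.03,-0.265,0,0,-0.03,-0.5,0.3,-0.045,-0.265,0,0,-0.04,-0.5,0.39,-0.06,-0.265,0,0,-0.05,-0.5,0.48,-0.07,-0.265,0,0,-0.06,-0.5,0.57,-0.085,-0.265,0,0,-0.07,-0.5,0.66,-0.1,-0.265,0,0,-0.08,-0.5,0.7355,-0.108,-0.265,0,0,-0.092,-0.5]'; python3 -m pendant '[0,0,0,0,0,0,-0.5,0,0,0,0,0,0,-0.5,0,0,0,0,0,0,-0.5]';python3 mv.py 0.4571,0.1922,0.029,1.714
```

```text
time_s: 5.45
ee_pos: [0.4559, 0.194, 0.1695]
eef_rot: [-3.141, -0.0, 1.715]
force: [0.6, -0.2, -1.2]
grip_width: 0.0313
grip_force: 20.0
time_s: 5.75
ee_pos: [0.457, 0.1911, 0.1693]
eef_rot: [-3.141, 0.0, 1.713]
force: [0.3, 0.1, -1.0]
grip_width: 0.0318
grip_force: 20.0
t 5.75 p [0.457  0.1911 0.1693] rpy [-3.141  0.     1.713] F [ 0.3  0.1 -1. ] grip 0.0318 20.0 q [ 0.32  0.21  1.72 -0.    1.21  0.18]
0.4571,0.1922,0.029,1.714 -> 0.0023,0.0007,0.2807,-0.0002,0.0002,-0.0006
```

Run:
```python
from h import *
from station import vision
c=vision.camera("wrist");im=c["pixels"][:,:,::-1].copy()
ce,si=np.cos(.143),np.sin(.143)
for y,l in((-93,84),(-18,58),(44,58),(106,58)):
    P=[(.4545+ce*a-si*b,.210+si*a+ce*b,.022) for a,b in ((i*.028,(y+j*l/2)/1e3) for i,j in((-1,-1),(-1,1),(1,1),(1,-1)))]
    cv2.polylines(im,[np.int32(proj(c,P))],True,(0,0,255))
cv2.imwrite("pics/w2.png",im)
```

```text
(no output)
```

View pics/w2.png

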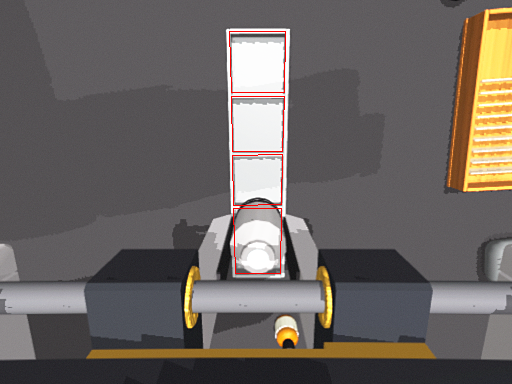

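The tray outlines match the picture. The near pocket is at (258,180), the same spot where the objective under the tool showed at the rack. I lower it.

```bash
python3 -m pendant '[0.002,0.0005,0.07,0,0,0,-0.5,0.002,0.0005,0.14,0,0,0,-0.5,0.002,0.0005,0.2,0,0,0,-0.5,0.002,0.0005,0.235,0,0,0,-0.5,0.002,0.0005,0.25,0,0,0,-0.5,0.002,0.0005,0.26,0,0,0,-0.5,0.002,0.0005,0.266,0,0,0,-0.5,0.002,0.0005,0.27,0,0,0,-0.5,0.002,0.0005,0.273,0,0,0,-0.5,0.002,0.0005,0.276,0,0,0,-0.5,0.002,0.0005,0.276,0,0,0,-0.5]'; python3 mv.py 0.4571,0.1922,0.029,1.714
```

```text
time_s: 6.9
ee_pos: [0.4571, 0.193, 0.0315]
eef_rot: [3.141, -0.0, 1.714]
force: [-0.5, -0.1, -1.5]
grip_width: 0.0314
grip_force: 20.0
t 6.9 p [0.4571 0.193  0.0315] rpy [ 3.141 -0.     1.714] F [-0.5 -0.1 -1.5] grip 0.0314 20.0 q [ 0.33  0.41  1.83 -0.    0.9   0.18]
0.4571,0.1922,0.029,1.714 -> -0.0015,-0.0002,0.0051,0.0001,-0.0000,0.0000
```

```bash
python3 -m pendant '[0,0,0.0015,0,0,0,-0.5,0,0,0.003,0,0,0,-0.5,0,0,0.003,0,0,0,-0.5]';python3 -m pendant '[0,0,0.001,0,0,0,-0.5,0,0,0.002,0,0,0,-0.5,0,0,0.002,0,0,0,-0.5]'
```

```text
time_s: 7.2
ee_pos: [0.457, 0.1929, 0.0299]
eef_rot: [-3.141, 0.0, 1.714]
force: [0.6, 0.0, -2.5]
grip_width: 0.032
grip_force: 20.0
time_s: 7.5
ee_pos: [0.457, 0.1929, 0.0289]
eef_rot: [-3.142, 0.0, 1.714]
force: [0.1, -0.2, -1.9]
grip_width: 0.0318
grip_force: 20.0
```

```bash
python3 -m pendant '[0,0,0.001,0,0,0,-0.5,0,0,0.002,0,0,0,-0.5,0,0,0.002,0,0,0,-0.5]';python3 -m pendant '[0,0,0.001,0,0,0,-0.5,0,0,0.001,0,0,0,-0.5]'; python3 -m pendant '[0,0,0.001,0,0,0,-0.5,0,0,0.001,0,0,0,-0.5]'
```

```text
time_s: 7.8
ee_pos: [0.4571, 0.193, 0.0287]
eef_rot: [3.141, -0.0, 1.714]
force: [-3.5, -1.6, 10.0]
grip_width: 0.0312
grip_force: 20.0
time_s: 8.0
ee_pos: [0.4572, 0.193, 0.0286]
eef_rot: [3.141, -0.0, 1.714]
force: [-7.6, -3.1, 17.0]
grip_width: 0.0313
grip_force: 20.0
time_s: 8.2
ee_pos: [0.4573, 0.193, 0.0285]
eef_rot: [3.141, -0.0, 1.714]
force: [-8.9, -3.3, 22.6]
grip_width: 0.0314
grip_force: 20.0
```

```bash
python3 -m pendant '[0,0,-0.0025,0,0,0,-0.5,0,0,-0.0025,0,0,0,-0.2,0,0,-0.0025,0,0,0,-0.1,0,0,-0.0025,0,0,0,0.1,0,0,-0.0025,0,0,0,0.1,0,0,-0.05,0,0,0,0.1,0,0,-0.15,0,0,0,0.1,0,0,-0.25,0,0,0,0.2,0,0,-0.34,0,0,0,0.28]'; python3 mv.py 0.5095,-0.244,0.2,1.571
```

```text
time_s: 9.1
ee_pos: [0.4569, 0.1929, 0.1993]
eef_rot: [3.141, -0.0, 1.714]
force: [0.4, -0.6, -0.7]
grip_width: 0.0593
grip_force: 0.0
t 9.1 p [0.4569 0.1929 0.1993] rpy [ 3.141 -0.     1.714] F [ 0.4 -0.6 -0.7] grip 0.0593 0.0 q [0.33 0.18 1.68 0.   1.28 0.18]
0.5095,-0.244,0.2,1.571 -> -0.8798,-0.0205,-0.0015,0.0005,-0.0001,0.0910
```

```bash
python3 -m pendant '[-0.08,0,0,0,0,0.01,0.28,-0.17,-0.005,0,0,0,0.02,0.28,-0.26,-0.005,0,0,0,0.03,0.28,-0.35,-0.01,0,0,0,0.04,0.28,-0.44,-0.01,0,0,0,0.05,0.28,-0.53,-0.01,0,0,0,0.06,0.28,-0.62,-0.015,0,0,0,0.07,0.28,-0.71,-0.02,0,0,0,0.08,0.28,-0.8,-0.02,0,0,0,0.091,0.28,-0.88,-0.0205,0,0,0,0.091,0.28,-0.88,-0.0205,0,0,0,0.091,0.28,-0.88,-0.0205,0,0,0,0.091,0.28]'
python3 - <<'E'
from h import *
from station import vision,silhouettes
c=vision.camera("wrist")
for n,p in {"objective_long":(.5095,-.244),"objective_short":(.5077,-.3143)}.items():
    for d in silhouettes(n,c)[:5]:
        e=d["extent"]; print(n,round(d["score"],2),[round(v) for v in e], fit(n,[(c,d["region"])],[*p,0],.015,False))
for n in("scene","top"):
    c=vision.camera(n)
    for d in silhouettes("objective_middle",c)[:2]: print(n,d["score"],d["extent"],fit("objective_middle",[(c,d["region"])],[.457,.193,0],.006,False))
E
python3 mv.py 0.5095,-0.244,0.037,1.571
```

```text
time_s: 10.3
ee_pos: [0.5094, -0.2443, 0.1964]
eef_rot: [-3.141, -0.001, 1.57]
force: [-0.6, 0.1, -0.5]
grip_width: 0.0601
grip_force: 0.0
objective_long 0.9 [158, 114, 195, 142] (array([ 0.5095, -0.244 ,  0.    ]), np.float64(1.0))
objective_long 0.83 [247, 163, 276, 195] (array([ 0.5103, -0.2431,  0.1392]), np.float64(0.045))
objective_long 0.82 [318, 171, 351, 203] (array([ 0.5095, -0.244 ,  0.    ]), np.float64(1.0))
objective_long 0.78 [166, 164, 200, 194] (array([ 0.5095, -0.244 ,  0.    ]), np.float64(1.0))
objective_long 0.59 [166, 220, 188, 249] (array([ 0.5095, -0.244 ,  0.    ]), np.float64(1.0))
objective_short 0.62 [241, 217, 268, 260] (array([ 0.5062, -0.3149,  0.1073]), np.float64(0.061))
scene 0.67 [285.2, 142.6, 299.4, 165.8] (array([0.4467, 0.1987, 0.0498]), np.float64(0.294))
top 0.73 [154.3, 234.1, 173.9, 249.0] (array([0.4581, 0.1936, 0.1052]), np.float64(0.074))
t 10.65 p [ 0.5098 -0.2433  0.1972] rpy [3.141 0.    1.572] F [ 0.7 -0.1  0.2] grip 0.0603 0.0 q [-0.51  0.34  1.49  0.    1.31 -0.51]
0.5095,-0.244,0.037,1.571 -> -0.0013,-0.0007,0.3204,0.0002,0.0001,0.0007
```

```bash
python3 -m pendant '[0,0,0.08,0,0,0,0.28,0,0,0.16,0,0,0,0.28,0,0,0.24,0,0,0,0.28,0,0,0.29,0,0,0,0.28,0,0,0.32,0,0,0,0.28,0,0,0.32,0,0,0,0.28,0,0,0.32,0,0,0,-0.3,0,0,0.32,0,0,0,-0.6,0,0,0.32,0,0,0,-0.6,0,0,0.32,0,0,0,-0.6,0,0,0.32,0,0,0,-0.6,0,0,0.32,0,0,0,-0.6]' 20; python3 mv.py 0.4482,0.2536,0.17,1.714
```

```text
time_s: 11.85
ee_pos: [0.51, -0.2442, 0.0375]
eef_rot: [3.141, 0.0, 1.571]
force: [-0.6, 0.8, 5.7]
grip_width: 0.0275
grip_force: 20.0
t 11.85 p [ 0.51   -0.2442  0.0375] rpy [3.141 0.    1.571] F [-0.6  0.8  5.7] grip 0.0275 20.0 q [-0.51  0.52  1.63 -0.    0.99 -0.51]
0.4482,0.2536,0.17,1.714 -> 0.9955,-0.1230,-0.2655,0.0005,0.0003,-0.0910
```

```bash
python3 -m pendant '[0,0,-0.05,0,0,0,-0.6,0,0,-0.12,0,0,0,-0.6,0,0,-0.2,0,0,0,-0.6,0.05,-0.005,-0.265,0,0,-0.01,-0.6,0.13,-0.015,-0.265,0,0,-0.02,-0.6,0.22,-0.03,-0.265,0,0,-0.03,-0.6,0.31,-0.04,-0.265,0,0,-0.035,-0.6,0.4,-0.05,-0.265,0,0,-0.04,-0.6,0.49,-0.06,-0.265,0,0,-0.05,-0.6,0.58,-0.07,-0.265,0,0,-0.06,-0.6,0.67,-0.085,-0.265,0,0,-0.07,-0.6,0.75,-0.095,-0.265,0,0,-0.08,-0.6]'; python3 mv.py 0.4482,0.2536,0.17,1.714
```

```text
time_s: 13.05
ee_pos: [0.4611, 0.1329, 0.1693]
eef_rot: [-3.141, 0.0, 1.698]
force: [0.2, 1.1, -2.2]
grip_width: 0.0275
grip_force: 20.0
t 13.05 p [0.4611 0.1329 0.1693] rpy [-3.141  0.     1.698] F [ 0.2  1.1 -2.2] grip 0.0275 20.0 q [0.2  0.18 1.76 0.   1.2  0.08]
0.4482,0.2536,0.17,1.714 -> 0.2428,0.0050,-0.0015,-0.0004,0.0000,-0.0103
```

```bash
python3 -m pendant '[0.08,0.002,0,0,0,-0.01,-0.6,0.16,0.003,0,0,0,-0.01,-0.6,0.21,0.005,0,0,0,-0.01,-0.6,0.243,0.005,0,0,0,-0.01,-0.6,0.243,0.005,0,0,0,-0.01,-0.6,0.243,0.005,0,0,0,-0.01,-0.6]'; python3 mv.py 0.4482,0.2536,0.0285,1.714
```

```text
time_s: 13.65
ee_pos: [0.4491, 0.2515, 0.1691]
eef_rot: [-3.141, 0.0, 1.713]
force: [0.3, 0.2, -1.9]
grip_width: 0.0276
grip_force: 20.0
t 13.65 p [0.4491 0.2515 0.1691] rpy [-3.141  0.     1.713] F [ 0.3  0.2 -1.9] grip 0.0276 20.0 q [ 0.44  0.26  1.67 -0.    1.22  0.3 ]
0.4482,0.2536,0.0285,1.714 -> 0.0046,-0.0009,0.2812,-0.0005,0.0003,-0.0006
```

```bash
python3 -m pendant '[0.0035,-0.001,0.07,0,0,0,-0.6,0.0035,-0.001,0.14,0,0,0,-0.6,0.0035,-0.001,0.2,0,0,0,-0.6,0.0035,-0.001,0.235,0,0,0,-0.6,0.0035,-0.001,0.25,0,0,0,-0.6,0.0035,-0.001,0.26,0,0,0,-0.6,0.0035,-0.001,0.268,0,0,0,-0.6,0.0035,-0.001,0.273,0,0,0,-0.6,0.0035,-0.001,0.276,0,0,0,-0.6,0.0035,-0.001,0.278,0,0,0,-0.6,0.0035,-0.001,0.278,0,0,0,-0.6]'; python3 -m pendant '[0,0,0.001,0,0,0,-0.6,0,0,0.001,0,0,0,-0.6]';python3 -m pendant '[0,0,0.001,0,0,0,-0.6,0,0,0.001,0,0,0,-0.6]'
```

```text
time_s: 14.75
ee_pos: [0.4486, 0.2535, 0.0306]
eef_rot: [3.141, -0.0, 1.713]
force: [-0.2, 0.3, -2.6]
grip_width: 0.0275
grip_force: 20.0
time_s: 14.95
ee_pos: [0.4486, 0.2535, 0.03]
eef_rot: [3.141, -0.0, 1.712]
force: [-0.7, -0.6, -1.1]
grip_width: 0.0275
grip_force: 20.0
time_s: 15.15
ee_pos: [0.4485, 0.2535, 0.0294]
eef_rot: [3.142, 0.0, 1.712]
force: [-0.4, 0.1, -1.4]
grip_width: 0.0275
grip_force: 20.0
```

```bash
python3 -m pendant '[0,0,0.001,0,0,0,-0.6,0,0,0.001,0,0,0,-0.6]';python3 -m pendant '[0,0,0.0006,0,0,0,-0.6,0,0,0.0006,0,0,0,-0.6]'
```

```text
time_s: 15.35
ee_pos: [0.4485, 0.2534, 0.0289]
eef_rot: [-3.142, 0.0, 1.712]
force: [-0.1, 0.2, -2.4]
grip_width: 0.0273
grip_force: 20.0
time_s: 15.55
ee_pos: [0.4485, 0.2535, 0.0286]
eef_rot: [-3.142, 0.0, 1.712]
force: [-0.3, -0.4, -2.1]
grip_width: 0.0272
grip_force: 20.0
```

```bash
python3 -m pendant '[0,0,0.001,0,0,0,-0.6,0,0,0.001,0,0,0,-0.6]';python3 -m pendant '[0,0,0.0006,0,0,0,-0.6,0,0,0.0006,0,0,0,-0.6]'
```

```text
time_s: 15.75
ee_pos: [0.4486, 0.2535, 0.0285]
eef_rot: [3.141, -0.0, 1.712]
force: [-2.4, -1.1, 5.2]
grip_width: 0.0275
grip_force: 20.0
time_s: 15.95
ee_pos: [0.4487, 0.2535, 0.0285]
eef_rot: [3.141, -0.0, 1.712]
force: [-4.8, -0.6, 7.3]
grip_width: 0.0274
grip_force: 20.0
```

Contact at 0.0285 m, with light force. I release, lift, and go to the short one.

```bash
python3 -m pendant '[0,0,-0.001,0,0,0,-0.6,0,0,-0.001,0,0,0,-0.4,0,0,-0.001,0,0,0,-0.3,0,0,-0.001,0,0,0,-0.1,0,0,-0.001,0,0,0,0,0,0,-0.05,0,0,0,0.1,0,0,-0.15,0,0,0,0.1,0,0,-0.25,0,0,0,0.2,0,0,-0.34,0,0,0,0.28,0,0,-0.34,0,0,0,0.28]'; python3 mv.py 0.48,-0.03,0.2,1.64 0.507,-0.3147,0.2,1.571
```

```text
time_s: 16.95
ee_pos: [0.4505, 0.2544, 0.2039]
eef_rot: [3.132, -0.003, 1.713]
force: [0.0, 0.0, -0.3]
grip_width: 0.0603
grip_force: 0.0
t 16.95 p [0.4505 0.2544 0.2039] rpy [ 3.132e+00 -3.000e-03  1.713e+00] F [ 0.   0.  -0.3] grip 0.0603 0.0 q [0.44 0.22 1.62 0.   1.29 0.3 ]
0.48,-0.03,0.2,1.64 -> -0.5715,-0.0219,0.0059,0.0059,-0.0021,0.0461
0.507,-0.3147,0.2,1.571 -> -1.1429,-0.0489,0.0040,0.0058,-0.0023,0.0901
```

```bash
python3 -m pendant '[-0.08,0,0,0,0,0.01,0.28,-0.17,-0.005,0,0,0,0.02,0.28,-0.26,-0.01,0,0,0,0.02,0.28,-0.35,-0.01,0,0,0,0.03,0.28,-0.44,-0.015,0,0,0,0.04,0.28,-0.53,-0.02,0,0,0,0.04,0.28,-0.62,-0.025,0,0,0,0.05,0.28,-0.71,-0.03,0,0,0,0.06,0.28,-0.8,-0.035,0,0,0,0.065,0.28,-0.88,-0.038,0,0,0,0.07,0.28,-0.95,-0.04,0,0,0,0.08,0.28]'; python3 mv.py 0.507,-0.3147,0.2,1.571
```

```text
time_s: 18.05
ee_pos: [0.4954, -0.2216, 0.197]
eef_rot: [-3.141, -0.0, 1.586]
force: [0.2, 0.6, -1.0]
grip_width: 0.0604
grip_force: 0.0
t 18.05 p [ 0.4954 -0.2216  0.197 ] rpy [-3.141 -0.     1.586] F [ 0.2  0.6 -1. ] grip 0.0604 0.0 q [-0.49  0.29  1.55 -0.    1.3  -0.5 ]
0.507,-0.3147,0.2,1.571 -> -0.1864,0.0204,-0.0061,-0.0005,-0.0002,0.0093
```

```bash
python3 -m pendant '[-0.08,0.01,-0.005,0,0,0.009,0.28,-0.15,0.02,-0.005,0,0,0.009,0.28,-0.186,0.02,-0.005,0,0,0.009,0.28,-0.186,0.02,-0.005,0,0,0.009,0.28,-0.186,0.02,-0.005,0,0,0.009,0.28]'
python3 - <<'E'
from h import *
from station import vision,silhouettes
c=vision.camera("wrist")
for d in silhouettes("objective_short",c)[:2]: print(round(d["score"],2),d["extent"], fit("objective_short",[(c,d["region"])],[.507,-.3147,0],.015,False))
E
python3 mv.py 0.507,-0.3147,0.037,1.571
```

```text
time_s: 18.55
ee_pos: [0.5071, -0.3116, 0.1998]
eef_rot: [-3.141, -0.001, 1.573]
force: [0.6, 0.2, 0.0]
grip_width: 0.0603
grip_force: 0.0
0.63 [241.0, 164.0, 272.0, 202.3] (array([ 0.5058, -0.3141,  0.1145]), np.float64(0.031))
t 18.65 p [ 0.5074 -0.3112  0.2004] rpy [ 3.142 -0.     1.574] F [ 0.1 -0.5 -0.1] grip 0.06 0.0 q [-0.61  0.4   1.39  0.    1.35 -0.61]
0.507,-0.3147,0.037,1.571 -> -0.0072,-0.0008,0.3268,0.0000,-0.0001,0.0018
```

```bash
python3 -m pendant '[-0.006,-0.002,0.08,0,0,0,0.28,-0.006,-0.002,0.16,0,0,0,0.28,-0.006,-0.002,0.24,0,0,0,0.28,-0.006,-0.002,0.29,0,0,0,0.28,-0.006,-0.002,0.331,0,0,0,0.28,-0.006,-0.002,0.331,0,0,0,0.28,-0.006,-0.002,0.331,0,0,0,-0.1,-0.006,-0.002,0.331,0,0,0,-0.4,-0.006,-0.002,0.331,0,0,0,-0.4,-0.006,-0.002,0.331,0,0,0,-0.4,-0.006,-0.002,0.331,0,0,0,-0.4,-0.006,-0.002,0.331,0,0,0,-0.4]' 20; python3 mv.py 0.4394,0.3149,0.17,1.714
```

```text
time_s: 19.85
ee_pos: [0.5068, -0.3156, 0.036]
eef_rot: [3.14, 0.001, 1.573]
force: [-1.4, 1.1, 7.9]
grip_width: 0.0353
grip_force: 20.0
t 19.85 p [ 0.5068 -0.3156  0.036 ] rpy [3.140e+00 1.000e-03 1.573e+00] F [-1.4  1.1  7.9] grip 0.0353 20.0 q [-0.62  0.59  1.53  0.    1.02 -0.62]
0.4394,0.3149,0.17,1.714 -> 1.2611,-0.1321,-0.2692,0.0009,0.0006,-0.0900
```

```bash
python3 -m pendant '[0,0,-0.05,0,0,0,-0.4,0,0,-0.12,0,0,0,-0.4,0,0,-0.2,0,0,0,-0.4,0.05,-0.005,-0.27,0,0,-0.01,-0.4,0.13,-0.015,-0.27,0,0,-0.02,-0.4,0.22,-0.025,-0.27,0,0,-0.03,-0.4,0.31,-0.035,-0.27,0,0,-0.035,-0.4,0.4,-0.045,-0.27,0,0,-0.04,-0.4,0.49,-0.055,-0.27,0,0,-0.05,-0.4,0.58,-0.065,-0.27,0,0,-0.06,-0.4,0.67,-0.075,-0.27,0,0,-0.07,-0.4,0.76,-0.085,-0.27,0,0,-0.08,-0.4]'; python3 mv.py 0.4394,0.3149,0.17,1.714
```

```text
time_s: 21.05
ee_pos: [0.4624, 0.0662, 0.1701]
eef_rot: [3.141, 0.0, 1.699]
force: [1.0, 1.1, -2.0]
grip_width: 0.0355
grip_force: 20.0
t 21.05 p [0.4624 0.0662 0.1701] rpy [3.141 0.    1.699] F [ 1.   1.1 -2. ] grip 0.0355 20.0 q [ 0.06  0.15  1.79 -0.    1.2  -0.06]
0.4394,0.3149,0.17,1.714 -> 0.4993,0.0178,0.0002,0.0003,0.0000,-0.0097
```

```bash
python3 -m pendant '[0.09,0.003,0,0,0,-0.005,-0.4,0.18,0.006,0,0,0,-0.01,-0.4,0.27,0.01,0,0,0,-0.01,-0.4,0.36,0.013,0,0,0,-0.01,-0.4,0.44,0.016,0,0,0,-0.01,-0.4,0.48,0.018,0,0,0,-0.01,-0.4,0.498,0.018,0,0,0,-0.01,-0.4,0.498,0.018,0,0,0,-0.01,-0.4,0.498,0.018,0,0,0,-0.01,-0.4]'; python3 mv.py 0.4394,0.3149,0.027,1.714
```

```text
time_s: 21.95
ee_pos: [0.4405, 0.3117, 0.1698]
eef_rot: [-3.141, 0.0, 1.713]
force: [0.1, -0.4, -1.8]
grip_width: 0.0355
grip_force: 20.0
t 21.95 p [0.4405 0.3117 0.1698] rpy [-3.141  0.     1.713] F [ 0.1 -0.4 -1.8] grip 0.0355 20.0 q [ 0.55  0.31  1.59 -0.    1.24  0.41]
0.4394,0.3149,0.027,1.714 -> 0.0067,-0.0012,0.2856,-0.0001,0.0002,-0.0003
```

```bash
python3 -m pendant '[0.005,-0.001,0.07,0,0,0,-0.4,0.005,-0.001,0.14,0,0,0,-0.4,0.005,-0.001,0.2,0,0,0,-0.4,0.005,-0.001,0.235,0,0,0,-0.4,0.005,-0.001,0.255,0,0,0,-0.4,0.005,-0.001,0.267,0,0,0,-0.4,0.005,-0.001,0.273,0,0,0,-0.4,0.005,-0.001,0.278,0,0,0,-0.4,0.005,-0.001,0.281,0,0,0,-0.4,0.005,-0.001,0.283,0,0,0,-0.4,0.005,-0.001,0.283,0,0,0,-0.4]'; python3 -m pendant '[0,0,0.001,0,0,0,-0.4,0,0,0.001,0,0,0,-0.4]';python3 -m pendant '[0,0,0.001,0,0,0,-0.4,0,0,0.001,0,0,0,-0.4]'
```

```text
time_s: 23.05
ee_pos: [0.4396, 0.3151, 0.0285]
eef_rot: [3.141, -0.0, 1.714]
force: [0.2, -0.6, -2.3]
grip_width: 0.0361
grip_force: 20.0
time_s: 23.25
ee_pos: [0.4395, 0.3151, 0.0279]
eef_rot: [3.141, -0.0, 1.714]
force: [0.2, 0.4, -1.7]
grip_width: 0.0352
grip_force: 20.0
time_s: 23.45
ee_pos: [0.4395, 0.315, 0.0273]
eef_rot: [-3.142, 0.0, 1.714]
force: [1.4, -0.1, -0.9]
grip_width: 0.0356
grip_force: 20.0
```

```bash
python3 -m pendant '[0,0,0.001,0,0,0,-0.4,0,0,0.001,0,0,0,-0.4]';python3 -m pendant '[0,0,0.0005,0,0,0,-0.4,0,0,0.0005,0,0,0,-0.4]'
```

```text
time_s: 23.65
ee_pos: [0.4395, 0.3151, 0.027]
eef_rot: [3.141, -0.0, 1.714]
force: [-1.3, -0.4, 2.0]
grip_width: 0.0356
grip_force: 20.0
time_s: 23.85
ee_pos: [0.4396, 0.3151, 0.027]
eef_rot: [3.141, -0.0, 1.714]
force: [-3.2, -1.4, 5.0]
grip_width: 0.0357
grip_force: 20.0
```

```bash
python3 -m pendant '[0,0,-0.001,0,0,0,-0.4,0,0,-0.001,0,0,0,-0.25,0,0,-0.001,0,0,0,-0.1,0,0,-0.001,0,0,0,0.05,0,0,-0.001,0,0,0,0.1,0,0,-0.05,0,0,0,0.1,0,0,-0.15,0,0,0,0.2,0,0,-0.25,0,0,0,0.4,0,0,-0.34,0,0,0,0.6,0,0,-0.34,0,0,0,0.6]'; python3 mv.py 0.55,0.12,0.2,1.93 0.6706,-0.0694,0.2,2.154
```

```text
time_s: 24.85
ee_pos: [0.4413, 0.3162, 0.2029]
eef_rot: [3.132, -0.004, 1.714]
force: [-0.4, 1.0, 0.1]
grip_width: 0.0744
grip_force: 0.0
t 24.85 p [0.4413 0.3162 0.2029] rpy [ 3.132 -0.004  1.714] F [-0.4  1.   0.1] grip 0.0744 0.0 q [ 0.55  0.28  1.55 -0.    1.3   0.41]
0.55,0.12,0.2,1.93 -> -0.4194,0.1591,0.0056,0.0061,-0.0019,-0.1375
0.6706,-0.0694,0.2,2.154 -> -0.8288,0.3437,0.0056,0.0064,-0.0012,-0.2801
```

```bash
python3 -m pendant '[-0.08,0.03,0,0,0,-0.03,0.6,-0.16,0.065,0,0,0,-0.06,0.6,-0.24,0.1,0,0,0,-0.08,0.6,-0.32,0.13,0,0,0,-0.11,0.6,-0.4,0.165,0,0,0,-0.14,0.6,-0.48,0.2,0,0,0,-0.17,0.6,-0.56,0.23,0,0,0,-0.2,0.6,-0.64,0.265,0,0,0,-0.22,0.6,-0.72,0.3,0,0,0,-0.25,0.6,-0.79,0.33,0,0,0,-0.28,0.6,-0.83,0.345,0,0,0,-0.28,0.6,-0.83,0.345,0,0,0,-0.28,0.6]'
python3 - <<'E'
from h import *
from station import vision,silhouettes
c=vision.camera("wrist")
for d in silhouettes("foam",c)[:2]: print(round(d["score"],2),d["extent"], fit("foam",[(c,d["region"])],[.6706,-.0694,-.988],0))
c=vision.camera("top");cv2.imwrite("pics/t2.png",cv2.resize(c["pixels"][190:290,80:240,::-1],(800,500),interpolation=cv2.INTER_CUBIC))
for n,p in {"objective_middle":(.4571,.1922),"objective_long":(.4482,.2536),"objective_short":(.4394,.3149),"oil_bottle":(.5216,-.0018)}.items():
    for d in silhouettes(n,c)[:5]:
        r=fit(n,[(c,d["region"])],[*p,0],0 if n[0]=="o" and n[1]=="i" else .006,False)
        if r[1]<.9: print(n,round(d["score"],2),r)
E
python3 mv.py 0.6706,-0.0694,0.02,2.154
```

```text
time_s: 26.05
ee_pos: [0.6698, -0.0736, 0.1949]
eef_rot: [-3.14, -0.001, 2.151]
force: [-0.7, 0.5, -0.2]
grip_width: 0.0751
grip_force: 0.0
0.92 [238.9, 146.0, 279.8, 212.7] (array([ 0.6707, -0.0697, -0.9746]), np.float64(0.059))
objective_middle 0.72 (array([0.4568, 0.1938, 0.0873]), np.float64(0.058))
objective_long 0.55 (array([ 0.4494,  0.2525, -0.0869]), np.float64(0.115))
objective_short 0.72 (array([0.44  , 0.3155, 0.1789]), np.float64(0.069))
t 26.4 p [ 0.6693 -0.0701  0.1969] rpy [3.141 0.    2.155] F [-0.2 -0.1  0.6] grip 0.0754 0.0 q [-0.16  0.59  1.13  0.    1.42 -0.74]
0.6706,-0.0694,0.02,2.154 -> -0.0001,0.0029,0.3538,0.0002,0.0001,0.0006
```

View pics/t2.png

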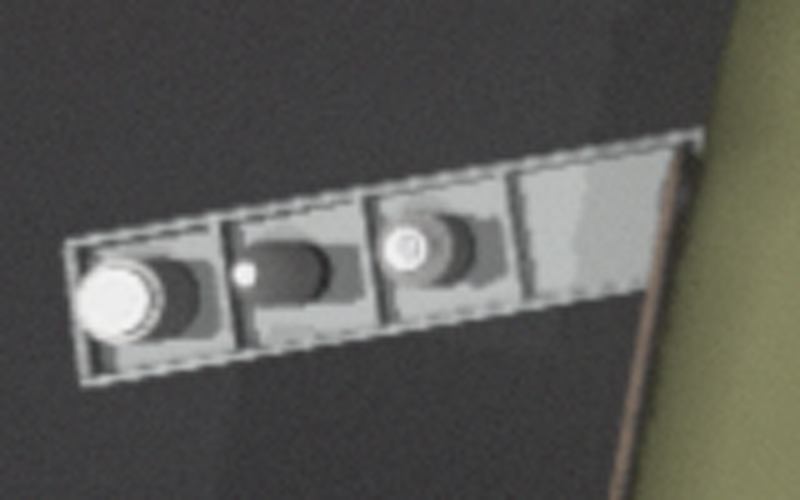

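All three stand upright in their pockets: short (118,300), long (290,272), middle (425,250). The bay at the right is still empty. Now the foam.

```bash
python3 -m pendant '[0,0.002,0.08,0,0,-0.004,0.6,0,0.002,0.16,0,0,-0.004,0.6,0,0.002,0.24,0,0,-0.004,0.6,0,0.002,0.31,0,0,-0.004,0.6,0,0.002,0.353,0,0,-0.004,0.6,0,0.002,0.353,0,0,-0.004,0.6,0,0.002,0.353,0,0,-0.004,0.2,0,0.002,0.353,0,0,-0.004,-0.2,0,0.002,0.353,0,0,-0.004,-0.2,0,0.002,0.353,0,0,-0.004,-0.2,0,0.002,0.353,0,0,-0.004,-0.2,0,0.002,0.353,0,0,-0.004,-0.2]' 15; python3 mv.py 0.6706,-0.0694,0.17,2.154 0.4678,0.1179,0.17,1.714
```

```text
time_s: 27.6
ee_pos: [0.6707, -0.0706, 0.021]
eef_rot: [3.141, 0.001, 2.16]
force: [-1.4, 0.7, 6.5]
grip_width: 0.0439
grip_force: 15.0
t 27.6 p [ 0.6707 -0.0706  0.021 ] rpy [3.141e+00 1.000e-03 2.160e+00] F [-1.4  0.7  6.5] grip 0.0439 15.0 q [-0.16  0.76  1.28  0.    1.1  -0.75]
0.6706,-0.0694,0.17,2.154 -> 0.0018,0.0015,-0.2980,0.0005,0.0005,0.0039
0.4678,0.1179,0.17,1.714 -> 0.5387,-0.1275,-0.2985,0.0006,0.0003,0.2840
```

```bash
python3 -m pendant '[0,0,-0.05,0,0,0,-0.2,0,0,-0.12,0,0,0,-0.2,0,0,-0.2,0,0,0,-0.2,0.05,-0.01,-0.298,0,0,0.03,-0.2,0.13,-0.03,-0.298,0,0,0.07,-0.2,0.21,-0.05,-0.298,0,0,0.11,-0.2,0.29,-0.07,-0.298,0,0,0.15,-0.2,0.37,-0.09,-0.298,0,0,0.2,-0.2,0.45,-0.107,-0.298,0,0,0.24,-0.2,0.51,-0.12,-0.298,0,0,0.284,-0.2,0.538,-0.127,-0.298,0,0,0.284,-0.2,0.538,-0.127,-0.298,0,0,0.284,-0.2]'; python3 -m pendant '[0,0,0,0,0,0,-0.2,0,0,0,0,0,0,-0.2]'; python3 mv.py 0.4678,0.1179,0.027,1.714
python3 - <<'E'
from h import *
from station import vision,silhouettes
c=vision.camera("wrist")
im=c["pixels"][:,:,::-1].copy()
ce,si=np.cos(.143),np.sin(.143)
for y,l in((-93,84),(-18,58),(44,58),(106,58)):
    P=[(.4545+ce*a-si*b,.210+si*a+ce*b,.022) for a,b in ((i*.028,(y+j*l/2)/1e3) for i,j in((-1,-1),(-1,1),(1,1),(1,-1)))]
    cv2.polylines(im,[np.int32(proj(c,P))],True,(0,0,255))
M["foam"][:,2]+=0
for d in silhouettes("foam",c)[:1]: print(round(d["score"],2),d["extent"], fit("foam",[(c,d["region"])],[.4678,.1179,1.714],.149))
cv2.imwrite("pics/w3.png",im)
E
```

```text
time_s: 28.8
ee_pos: [0.4675, 0.1185, 0.1695]
eef_rot: [3.141, -0.0, 1.717]
force: [-0.3, 0.6, -1.0]
grip_width: 0.0438
grip_force: 15.0
time_s: 29.0
ee_pos: [0.4688, 0.117, 0.169]
eef_rot: [-3.142, 0.0, 1.714]
force: [0.6, -0.8, -0.3]
grip_width: 0.044
grip_force: 15.0
t 29.0 p [0.4688 0.117  0.169 ] rpy [-3.142  0.     1.714] F [ 0.6 -0.8 -0.3] grip 0.044 15.0 q [ 0.17  0.19  1.75 -0.    1.2   0.03]
0.4678,0.1179,0.027,1.714 -> 0.0021,-0.0017,0.2840,-0.0000,0.0001,-0.0001
0.91 [217.0, 170.8, 298.8, 282.9] (array([0.4681, 0.1184, 1.7115]), np.float64(0.188))
```

View pics/w3.png

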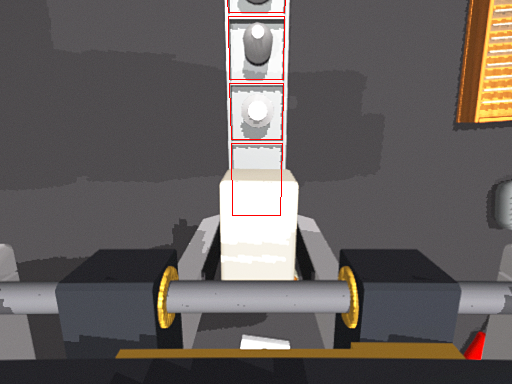

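The bay outline (232–280, 143–215) lines up with the tray to within about 1 mm, and the foam is square with it. I lower it.

```bash
python3 -m pendant '[0.001,-0.001,0.07,0,0,0,-0.2,0.001,-0.001,0.14,0,0,0,-0.2,0.001,-0.001,0.2,0,0,0,-0.2,0.001,-0.001,0.235,0,0,0,-0.2,0.001,-0.001,0.255,0,0,0,-0.2,0.001,-0.001,0.267,0,0,0,-0.2,0.001,-0.001,0.273,0,0,0,-0.2,0.001,-0.001,0.277,0,0,0,-0.2,0.001,-0.001,0.28,0,0,0,-0.2,0.001,-0.001,0.282,0,0,0,-0.2,0.001,-0.001,0.282,0,0,0,-0.2]'; python3 -m pendant '[0,0,0.001,0,0,0,-0.2,0,0,0.001,0,0,0,-0.2]';python3 -m pendant '[0,0,0.001,0,0,0,-0.2,0,0,0.001,0,0,0,-0.2]'
```

```text
time_s: 30.2
ee_pos: [0.4675, 0.1182, 0.0283]
eef_rot: [3.141, -0.0, 1.714]
force: [0.6, 0.1, -0.2]
grip_width: 0.044
grip_force: 15.0
time_s: 30.4
ee_pos: [0.4675, 0.1182, 0.0277]
eef_rot: [3.141, 0.0, 1.714]
force: [-0.4, -0.0, -0.8]
grip_width: 0.044
grip_force: 15.0
time_s: 30.6
ee_pos: [0.4674, 0.1182, 0.0271]
eef_rot: [-3.142, 0.0, 1.714]
force: [-0.3, -0.3, -0.7]
grip_width: 0.044
grip_force: 15.0
```

```bash
python3 -m pendant '[0,0,0.001,0,0,0,-0.2,0,0,0.001,0,0,0,-0.2]';python3 -m pendant '[0,0,0.0006,0,0,0,-0.2,0,0,0.0006,0,0,0,-0.2]'
```

```text
time_s: 30.8
ee_pos: [0.4675, 0.1182, 0.027]
eef_rot: [3.142, -0.0, 1.714]
force: [-2.8, 0.0, 6.3]
grip_width: 0.0439
grip_force: 15.0
time_s: 31.0
ee_pos: [0.4674, 0.1182, 0.0269]
eef_rot: [-3.142, 0.0, 1.714]
force: [-5.3, -1.0, 10.5]
grip_width: 0.044
grip_force: 15.0
```

Contact at 0.027 m, as expected. I release, lift, back off and check.

```bash
python3 -m pendant '[0,0,-0.001,0,0,0,-0.2,0,0,-0.001,0,0,0,0,0,0,-0.001,0,0,0,0.1,0,0,-0.001,0,0,0,0.2,0,0,-0.001,0,0,0,0.2,0,0,-0.05,0,0,0,0.2,0,0,-0.15,0,0,0,0.2,0,0,-0.25,0,0,0,0.2,0,0,-0.34,0,0,0,0.2,0,0,-0.4,0,0,0,0.2]'; python3 -m pendant '[-0.08,0,0,0,0,0,0.2,-0.17,0,0,0,0,0,0.2,-0.26,0,0,0,0,0,0.2,-0.35,0,0,0,0,0,0.2,-0.43,0,0,0,0,0,0.2,-0.48,0,0,0,0,0,0.2,-0.5,0,0,0,0,0,0.2,-0.5,0,0,0,0,0,0.2]'
python3 - <<'E'
from h import *
from station import vision
c=vision.camera("top");s=vision.camera("scene")
a=cv2.resize(c["pixels"][180:290,80:300,::-1],(600,300),interpolation=cv2.INTER_CUBIC);b=cv2.resize(s["pixels"][110:230,190:430,::-1],(600,300),interpolation=cv2.INTER_CUBIC)
cv2.imwrite("pics/end.png",np.vstack([a,b]))
E
```

```text
time_s: 32.0
ee_pos: [0.4678, 0.1183, 0.2297]
eef_rot: [3.138, -0.0, 1.714]
force: [-0.4, -0.5, -1.3]
grip_width: 0.0563
grip_force: 0.0
time_s: 32.8
ee_pos: [0.503, -0.1298, 0.226]
eef_rot: [-3.141, -0.0, 1.713]
force: [-0.0, 0.4, -0.5]
grip_width: 0.0563
grip_force: 0.0
```

View pics/end.png

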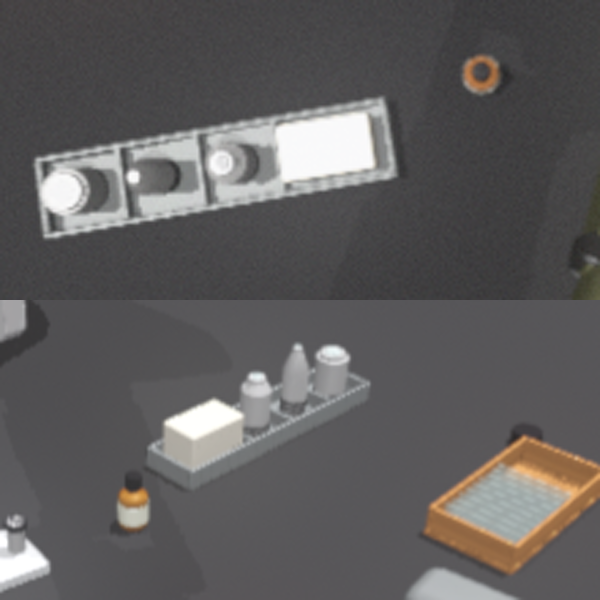

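The foam lies flat in the bay at (325,147). Middle (232,163), long (155,177) and short (65,190) stand upright in order, and the bottle (482,73) is untouched. I hand in.

```bash
python3 -c "
from station import order;print(order.hand_in())"
```

```text
the job is handed in; nothing more can be done
None
```

The job is handed in at about 33 s on the robot's clock: middle, long and short objectives stand upright in the near, middle and far-end pockets, the foam was laid flat in the long bay last, and the amber bottle was not touched.

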